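# Ready the food slicer for loading

### The arm

A 6-joint arm with a two-finger parallel gripper is mounted at the origin on a cart in front of the work surface, level with it; the furniture and walls round the work are solid. World frame = base frame: x ahead of the robot, y to its left, z up, the work surface at z = 0. Lengths are in m, angles in rad, forces in N, time in s.
With the tool pointing down it reaches from about 0.25 to 0.725 m from the base axis. Payload 9.7 kg.
Tool frame: the origin (TCP) lies at the very end of the fingers, on their centre line; the grasp point (between the pads) lies 19 mm behind it; z points along the fingers, y is the line along which they close (so a half turn about z gives the same grasp; the last joint's range is limited). The gripper opens to 85 mm and grips with 20 to 120 N. Pads are 22 mm wide; open, the fingers measure 114 mm over their backs; the gripper's body (76 mm by 85 mm) begins 54 mm behind the grasp point. The pads swing forward as they close: fully open they stand 13 mm farther back than shut.
Start: joints at [-1.176, 0.087, 0.176, 1.66, 0, 1.571], TCP at [0.212, -0.508, 0.231] pointing down, gripper open.
Joint ranges: [-3.13, 3.13], [-0.85, 1.81], [-1.15, 1.24], [-2.2, 2.28], [-1.44, 1.52], [-3.14, 3.14]. Speed limits (rad/s): [2.22, 2.22, 2.57, 3.14, 3.14, 3.14].

### API

Orientations are given as a rotation vector (axis times angle).
In Python, from workcell import sensors, read_camera, job_done gives the robot as it stands.
- The arm moves only by the shell command python3 -m creep 'ROWS' [OPENING] [FORCE]. ROWS is JSON, a list of rows, each a list of 4 numbers: the shift along the tool's x, y, z in cm, then the turn about the tool's z in rad. A call has 1 to 20 rows; each row is the pose to reach, as a shift and turn from the pose commanded when the call began, along the tool's axes at that moment; what a row does not reach only later rows make up. A row lasts 1/8 s, in which the tool goes at most 62.5 mm and 10.7 degrees, less where a joint would pass 70% of its speed; a pose out of reach is approached as far as the arm can. A call with a gripper value outside its range is refused whole. OPENING is the finger opening in cm, from 0 to 8.54, set as the call begins (- or left out, the last holds). The fingers move at their own pace and stop on an object; FORCE is the grip in N (left out, the last holds). Time passes only in rows, so rows that repeat a pose let the fingers close. It gives the time, the measured TCP pose, the force, the opening and the grip force at its end, in the units of the state.
- sensors.state(): the state, without advancing time (a new reading comes with each control period).
- read_camera(name): name is "side" or "top"; returns a dict with "image" (384x512x3 uint8, blue, green, red), "z_map" (384x512 float32, m along the optical axis (not along the pixel's ray), 0 where there is no reading), "camera_matrix" (3x3 intrinsics, pixels), "pose" (4x4, takes a point from camera to world coordinates). Camera axes: x right, y down, z forward; pixel columns grow to the right and rows downward; lengths in m; the calibration is good to about 2 mm. A picture is of the moment at which its call begins.
- job_done(): hands the job in; it is judged then, once.
The state is a dict: "clock": time; "joint_positions": joint angles; "joint_vel": joint speeds; "joint_torque": joint torques, N m; "ee_pos": TCP position; "tcp_rot": TCP orientation; "ft_force": force on the tool from outside, world axes, zero at the start; "wrist_torque": the same for the moment, N m; "gripper_width": opening from 0.0 (shut) to 1.0 (fully open); "grip_force": force on a finger pad.
Only numpy, scipy, OpenCV 4.12 (cv2) and the standard library are available. Lean on these libraries where they do the work, as an engineer would, in place of code of your own. Each camera call takes 0.05 s, during which the arm holds its last target. There are 200 camera calls.

### The job

The food slicer's carriage is parked and locked. Slide the orange lock under the motor head fully open, away from the carriage, then draw the carriage by its black upright grip all the way to the front, to its stop, so that a loaf can be laid on it, and let go. Leave the mug, the salt shaker and the tub standing where they are.

Things in the scene. Friction and masses are not known exactly. Their poses are not given: they have to be found in the camera images.
- slicer: White electric food slicer, base 290 x 190 mm, 223 mm high, fixed by suction feet to a wooden hob cover whose top is z = 0.052 m. Origin: under the middle of its base, at the board's top. x points to its back (the user stands at -x), y to its motor side (the user's left), z up. In this frame its deck is at z 28 mm; the carriage runs at y -93 to 10 mm.
- lock_slide (a joint): Lock slide (orange thumb piece with a steel tongue), m: 0 = locked, tongue 10 mm deep in the slotted steel strike of the carriage; grows as it slides along slicer +y, away from the carriage; clear of the strike from 0.010, end of track 0.028. No spring, stays where left; about 3 N moves it. Starts at 0 to 0.004.
- lock_thumb (a point): Point in the lock's orange thumb piece (20 mm along slicer x, 24 mm along slicer y, slicer z 33 to 67 mm): on its upright centre line, 12 mm under its top, at slicer z 55 mm. Axes as the slicer's; moves with the lock. Two track bars, tops at slicer z 35 mm, run along y 16 to 22 mm before and behind it; at z above 42 mm it is free for 35 mm to either side in y.
- carriage (a joint): Food carriage (steel tray with black back plate and upright grip), m: 0 = parked beside the blade; grows as it is drawn along slicer -x, to the front; 0.100 = front stop, the loading position. No spring; about 3 N moves it slowly, 5 N at 0.15 m/s. While locked it has 2 mm of play.
- carriage_grip (a point): Point in the carriage's black upright grip (26 mm along slicer x, 34 mm along slicer y, slicer z 92 to 154 mm): on its upright centre line, 24 mm under its top, at slicer z 130 mm. Free all round and above. Axes as the slicer's; moves with the carriage.
- mug_white: White mug, 82 x 113 x 97 mm, loose on the board to the right of the slicer; origin at the centre of its underside.
- salt_shaker: Salt shaker with black cap, 41 mm wide, 104 mm high, loose on the worktop (z = 0) in front of the coffee machines, left of the slicer; origin at the centre of its underside.
- pot_red: White and red yoghurt tub, 72 mm wide, 71 mm high, loose on the worktop (z = 0) in front of the coffee machines, left of the slicer; origin at the centre of its underside.
- head_edge (a point): Middle of the lower front edge of the slicer's white motor head, an overhang right above and behind the lock (head: slicer x -110 to 135, y 32 to 98, z 112 to 218 mm; a dark dial stands 19 mm out of its front at z 151 to 193). It blocks an upright gripper from the lock: come from the front with the tool tilted about 40 degrees. Axes as the slicer's.

How it is judged:
By the outcome, as a careful person would: the job done as asked, in the order asked, and still so for the second after the job is handed in, with the robot touching nothing.
It also fails if it takes over 45 s, if anything falls off the work surface, if the arm or the gripper's body presses on something with over 40 N, if the wrist force passes 120 N, or if a joint passes its speed limit or range.

## Working session

There is one attempt and no reset: what is moved stays moved. The work goes in short steps, Python scripts to look and compute and a shell command to move; the robot and the scene stay as the last step left them, time stands still between calls to the robot, and variables do not carry over. Pictures are saved under pics/ and viewed, at most 10 in all, crops included, and the job is handed in when it is done.

```bash
ls; mkdir -p pics
cat > h.py <<'E'
import numpy as np,cv2
from workcell import sensors,read_camera,job_done
def pts(c):
    K=c["camera_matrix"];z=c["z_map"];v,u=np.mgrid[:384,:512]
    p=np.stack([(u-K[0,2])/K[0,0]*z,(v-K[1,2])/K[1,1]*z,z],-1)
    return p@c["pose"][:3,:3].T+c["pose"][:3,3]
E
python3 - <<'E'
from h import *
for n in("side","top"):
    c=read_camera(n);cv2.imwrite(f"pics/{n}0.png",c["image"]);print(n,c["pose"].round(3).tolist(),c["camera_matrix"].tolist(),(c["z_map"]>0).mean());np.savez(f"{n}0.npz",**c)
print(sensors.state())
E
```

```text
pics
side [[0.608, -0.7, 0.374, -0.097], [-0.794, -0.533, 0.293, -0.629], [-0.006, -0.475, -0.88, 1.602], [0.0, 0.0, 0.0, 1.0]] [[494.45787604346293, 0.0, 252.98393584031913], [0.0, 494.45787604346293, 199.3601210808136], [0.0, 0.0, 1.0]] 0.9962361653645834
top [[-0.017, -0.998, 0.067, 0.465], [-1.0, 0.017, -0.002, -0.154], [0.001, -0.067, -0.998, 1.378], [0.0, 0.0, 0.0, 1.0]] [[418.1619895962528, 0.0, 257.41213768036937], [0.0, 418.1619895962528, 182.57215562890931], [0.0, 0.0, 1.0]] 0.9960225423177084
{'clock': 0.1, 'joint_positions': array([-1.17600941e+00,  8.74158838e-02,  1.75186375e-01,  1.65979642e+00,
        8.49648719e-06,  1.57078280e+00]), 'joint_vel': array([ 0.00076661, -0.00199481,  0.00288904,  0.00051047,  0.0010053 ,
       -0.00075617]), 'joint_torque': array([ 7.48447255e-04, -5.21562624e+01,  4.65651977e+01,  1.59188843e-02,
       -4.76190871e-05,  1.09718928e-05]), 'ee_pos': array([ 0.21145676, -0.50749593,  0.23063417]), 'tcp_rot': array([-3.07939822e+00, -6.15894566e-01,  3.65543419e-04]), 'ft_force': array([ 0.69374612,  1.02535525, -0.54445751]), 'wrist_torque': array([-0.02996855,  0.02490393,  0.00579445]), 'grip_force': 0.0, 'gripper_width': 1.0034100297745432}
```

View pics/side0.png

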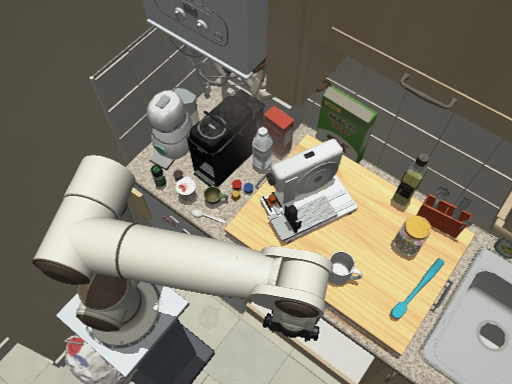

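View pics/top0.png

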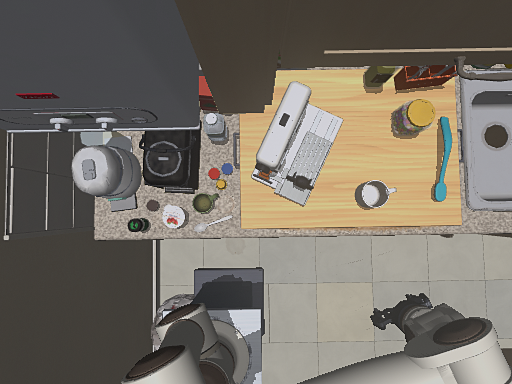

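View crops.

The side view shows the slicer at about (310,190), with the orange lock near (270,202) and the black grip near (292,215). The top view shows it at about (295,145), yawed to the right, with the lock near (264,175). Next I'll zoom in on both.

Run:
```python
from h import *
s=np.load("side0.npz");t=np.load("top0.npz")
a=cv2.resize(s["image"][135:245,250:365],None,fx=3.4,fy=3.4,interpolation=2)
b=cv2.resize(t["image"][75:213,240:350],None,fx=3.4,fy=3.4,interpolation=2)
o=np.zeros((480,790,3),np.uint8);o[:a.shape[0],:a.shape[1]]=a;o[:b.shape[0],400:400+b.shape[1]]=b
cv2.imwrite("pics/crop0.png",o)
for n,c,roi in(("side",s,(135,250,250,365)),("top",t,(75,215,240,350))):
    P=pts(c);h=cv2.cvtColor(c["image"],cv2.COLOR_BGR2HSV)
    R=np.zeros((384,512),bool);R[roi[0]:roi[1],roi[2]:roi[3]]=1
    org=R&(h[...,0]>4)&(h[...,0]<16)&(h[...,1]>170)&(h[...,2]>90)&(P[...,2]>.07)
    blk=R&(h[...,2]<60)&(P[...,2]>.15)&(P[...,2]<.23)
    for k,m in(("orange",org),("black",blk)):
        n_,l,st,ce=cv2.connectedComponentsWithStats(m.astype(np.uint8))
        for i in range(1,n_):
            if st[i,4]>4: q=P[l==i];print(n,k,st[i].tolist(),ce[i].round(1),np.median(q,0).round(3),q.min(0).round(3),q.max(0).round(3))
# head top
    m=R&(P[...,2]>.255)&(P[...,2]<.285)
    uv=np.argwhere(m)
    q=P[m][:,:2].astype(np.float32);r=cv2.minAreaRect(q);print(n,"headtop",len(q),r,np.median(P[m][:,2]))
```

```text
side orange [267, 194, 9, 13, 54] [270.8 199.3] [ 0.574 -0.18   0.112] [ 0.56  -0.192  0.08 ] [ 0.605 -0.165  0.125]
side orange [274, 201, 4, 3, 8] [275.8 202.4] [ 0.584 -0.194  0.085] [ 0.582 -0.198  0.079] [ 0.59  -0.189  0.09 ]
side black [268, 180, 7, 5, 12] [271.4 182.8] [ 0.571 -0.184  0.226] [ 0.566 -0.189  0.22 ] [ 0.577 -0.167  0.229]
side black [285, 205, 13, 21, 150] [291.3 213.7] [ 0.537 -0.288  0.189] [ 0.525 -0.315  0.15 ] [ 0.56  -0.25   0.212]
side headtop 1268 ((0.6933333873748779, -0.23069052398204803), (0.06862039119005203, 0.24246352910995483), 63.960662841796875) 0.2672127100684385
top headtop 2111 ((0.6983929872512817, -0.23023808002471924), (0.0682920292019844, 0.24331338703632355), 64.12040710449219) 0.27043309265179993
```

View pics/crop0.png

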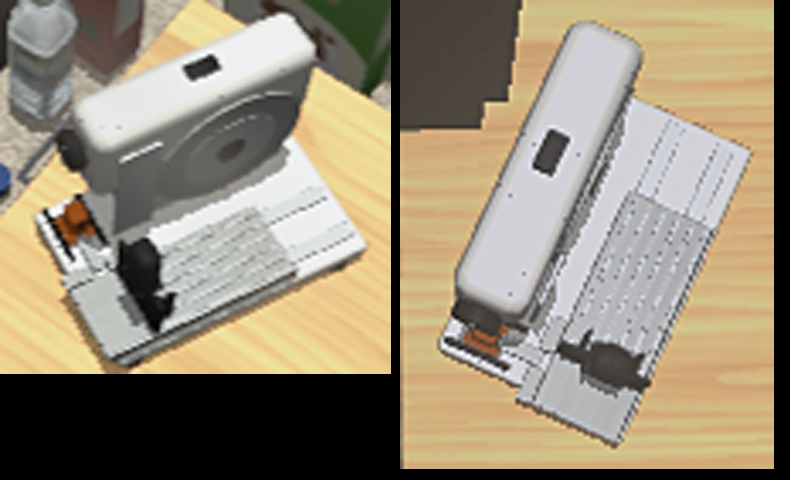

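The crop shows the orange thumb just in front of the head, at about (264,175) in the top view and (270,199) in the side view. The black grip is at about (291,213) in the side view. The moves can't tilt the tool, but a fully open finger sits about 50 mm off the tool axis. With the fingers opening along slicer x, one finger can therefore reach the thumb's flank while the body stays in front of the dial. Now I'll measure more exactly in the slicer frame.

```bash
cat >> h.py <<'E'
yaw=np.radians(-25.96);O=np.array([.6563,-.2834,.052])
S=np.array([[np.cos(yaw),-np.sin(yaw),0],[np.sin(yaw),np.cos(yaw),0],[0,0,1]])
ts=lambda P:(P-O)@S
tw=lambda p:S@np.array(p)+O
E
cat > m.py <<'E'
from h import *
import sys
def ext(n,k,q):
    if len(q)>3: print(n,k,len(q),"med",(1e3*np.median(q,0)).round(),"lo",(1e3*np.percentile(q,3,0)).round(),"hi",(1e3*np.percentile(q,97,0)).round())
def run(cs):
  for n,c in cs.items():
    P=ts(pts(c));h=cv2.cvtColor(c["image"],cv2.COLOR_BGR2HSV).astype(int);x,y,z=P[...,0],P[...,1],P[...,2]
    org=((h[...,0]<18))&(h[...,1]>150)&(h[...,2]>50)&(abs(x+.12)<.05)&(abs(y-.05)<.05)&(z>.035)&(z<.09)
    ext(n,"orange",P[org]); ext(n,"orange top",P[org&(z>.058)])
    near=(abs(x+.13)<.13)&(abs(y+.05)<.07)
    ext(n,"grip top",P[near&(z>.146)&(z<.162)]);ext(n,"grip",P[near&(z>.11)&(z<.162)&(h[...,2]<70)])
    near=(abs(x)<.2)&(abs(y)<.12)
    ext(n,"deck",P[near&(abs(z-.028)<.006)]);ext(n,"headtop",P[near&(z>.214)&(z<.223)&(y>.02)])
    ext(n,"board",P[(abs(x)<.2)&(y<-.11)&(y>-.15)&(abs(z)<.02)])
    ext(n,"dial",P[(x>-.15)&(x<-.115)&(z>.14)&(z<.2)&(y>0.02)&(y<.12)])
if __name__=="__main__":
    if len(sys.argv)>1: run({n:read_camera(n) for n in("side","top")})
    else: run({n:np.load(n+"0.npz") for n in("side","top")})
E
python3 m.py
```

```text
side orange 63 med [-119.   55.   61.] lo [-128.   47.   36.] hi [-103.   70.   71.]
side orange top 36 med [-117.   56.   63.] lo [-127.   48.   59.] hi [-107.   67.   71.]
side grip top 61 med [-102.  -50.  151.] lo [-113.  -63.  147.] hi [-91. -34. 157.]
side grip 114 med [-105.  -55.  146.] lo [-114.  -66.  114.] hi [-92. -37. 156.]
side deck 1392 med [53.  5. 28.] lo [-140.  -91.   23.] hi [137.  82.  34.]
side headtop 745 med [  8.  64. 217.] lo [-99.  40. 214.] hi [117.  91. 222.]
side board 948 med [  41. -129.   -1.] lo [-105. -149.   -8.] hi [ 190. -112.    6.]
side dial 72 med [-124.   65.  184.] lo [-130.   50.  160.] hi [-116.   85.  194.]
top orange 33 med [-120.   58.   39.] lo [-126.   46.   36.] hi [-101.   75.   71.]
top orange top 14 med [-118.   57.   67.] lo [-121.   49.   64.] hi [-110.   68.   73.]
top grip top 94 med [-98. -48. 154.] lo [-109.  -62.  147.] hi [-87. -33. 158.]
top grip 58 med [-103.  -44.  150.] lo [-111.  -63.  122.] hi [-88. -31. 157.]
top deck 1470 med [75.  3. 30.] lo [-137.  -86.   25.] hi [142.  80.  34.]
top headtop 1646 med [  9.  67. 219.] lo [-95.  41. 214.] hi [123.  94. 223.]
top board 1569 med [  -4. -130.    2.] lo [-187. -149.   -3.] hi [ 188. -111.    7.]
top dial 62 med [-121.   70.  188.] lo [-126.   52.  164.] hi [-115.   88.  197.]
```

```bash
cat > d.py <<'E'
from h import *
import sys
from scipy.spatial.transform import Rotation as R
s=sensors.state();r=R.from_rotvec(s["tcp_rot"]).as_matrix()
a=[float(v)/1e3 for v in sys.argv[1:4]]
print("tcp slicer mm",(1e3*ts(s["ee_pos"])).round(1),"target world",tw(a).round(3),"tool shift cm",(100*r.T@(tw(a)-s["ee_pos"])).round(2))
y=r[:,1];print("tool y in slicer",(S.T@y).round(3),"turn to align y with slicer x",np.arctan2((r.T@S[:,0])[1],(r.T@S[:,0])[0]).round(3)-np.pi/2,"F",(S.T@s["ft_force"]).round(1),s["gripper_width"],s["clock"])
E
python3 d.py -190 27 200
```

```text
tcp slicer mm [-301.9 -396.2  178.6] target world [ 0.497 -0.176  0.252] tool shift cm [ 39.14 -19.61  -2.11]
tool y in slicer [ 0.75  -0.662 -0.001] turn to align y with slicer x -0.7227963267948966 F [ 0.2  1.2 -0.5] 1.0034100297745432 0.1
```

```bash
python3 -m creep '[[2,-1,-1,-0.03],[6,-3,-2.1,-0.12],[10,-5,-2.1,-0.24],[14,-7,-2.1,-0.36],[18,-9,-2.1,-0.48],[22,-11,-2.1,-0.6],[26,-13,-2.1,-0.68],[30,-15,-2.1,-0.72],[34,-17,-2.1,-0.723],[37,-18.5,-2.1,-0.723],[39.1,-19.6,-2.1,-0.723],[39.1,-19.6,-2.1,-0.723],[39.1,-19.6,-2.1,-0.723]]' 8.54 20; python3 d.py -177 27 31
python3 - <<'E'
from h import *
out=[]
for n in("side","top"):
    c=read_camera(n);P=ts(pts(c));x,y,z=P[...,0],P[...,1],P[...,2]
    cv2.imwrite(f"pics/{n}1.png",c["image"])
    im=c["image"][130:260,210:370] if n=="side" else c["image"][75:215,200:350]
    out.append(cv2.resize(im,(400,int(400*im.shape[0]/im.shape[1])),interpolation=2))
h=max(o.shape[0] for o in out);cv2.imwrite("pics/c1.png",np.hstack([np.pad(o,((0,h-o.shape[0]),(0,0),(0,0))) for o in out]))
E
```

```text
clock: 1.72
ee_pos: [0.4968, -0.1761, 0.2526]
tcp_rot: [2.663, 1.667, -0.0]
ft_force: [0.4, 0.4, 0.4]
gripper_width: 1.005
grip_force: 0.0
tcp slicer mm [-190.4   26.6  200.6] target world [ 0.509 -0.182  0.083] tool shift cm [ 0.04  1.34 16.96]
tool y in slicer [1.    0.001 0.   ] turn to align y with slicer x 0.001203673205103506 F [0.1 0.5 0.4] 1.0050886659703662 1.725
```

View pics/c1.png

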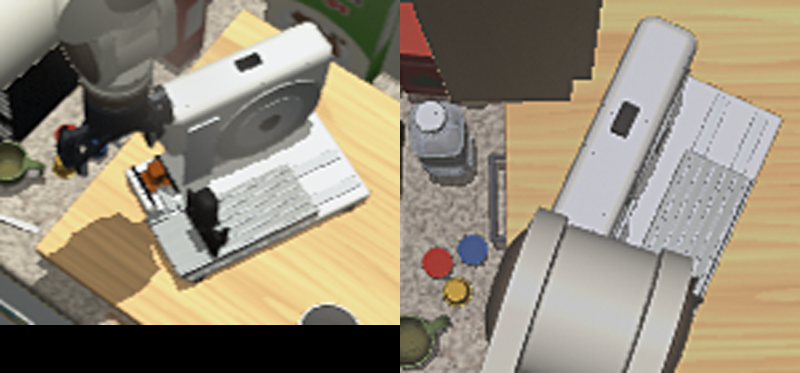

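Here the open gripper hovers in front of the slicer, with its fingertips at about (80,150) and (160,115) in the left crop. The thumb is visible and unobstructed at (155,175). Before going down I'll measure how wide the gripper and wrist are by height.

Run:
```python
from h import *
tcp=1e3*ts(sensors.state()["ee_pos"])
for n in("side","top"):
    P=1e3*ts(pts(read_camera(n)))-tcp
    m=(abs(P[...,0])<140)&(abs(P[...,1])<110)
    h0=(P[...,0]+tcp[0]>-112)&(P[...,2]+tcp[2]<230)
    for a in range(-10,360,15):
        q=P[m&~h0&(P[...,2]>=a)&(P[...,2]<a+15)]
        if len(q)>5: print(n,a,len(q),"x",np.percentile(q[:,0],[1,99]).round(),"y",np.percentile(q[:,1],[1,99]).round())
```

```text
side 5 7 x [-51.  45.] y [-11.   4.]
side 20 28 x [-59.  51.] y [-12.   3.]
side 35 22 x [-60.  49.] y [-14.   0.]
side 50 59 x [-76.  64.] y [-14.  10.]
side 65 107 x [-77.  68.] y [-18.  10.]
side 80 71 x [-76.  65.] y [-20.  11.]
side 95 96 x [-74.  66.] y [-22.  12.]
side 110 111 x [-72.  64.] y [-16.  12.]
side 125 50 x [-41.  25.] y [-39.   4.]
side 140 75 x [-41.  24.] y [-40.   4.]
side 155 72 x [-41.  23.] y [-38.  -0.]
side 170 66 x [-41.  24.] y [-39.   4.]
side 185 43 x [-42.  26.] y [-40.   4.]
side 200 79 x [-43.  24.] y [-42.   7.]
side 215 85 x [-44.  29.] y [-42.   1.]
side 230 95 x [-33.  26.] y [-44. -24.]
side 245 19 x [-48.  29.] y [-41. -18.]
side 260 54 x [-60. 138.] y [-50. 108.]
side 275 138 x [-59. 103.] y [-53.  72.]
side 290 193 x [-59.  54.] y [-52.   8.]
side 305 123 x [-55. 137.] y [-51. 106.]
side 320 146 x [-45. 139.] y [-49. 107.]
side 335 155 x [-44.  89.] y [-48.  35.]
side 350 35 x [-37. 140.] y [-45. 109.]
```

The measured profile rules out an upright push: the knuckles stick out 15 mm beyond the finger backs at head height, so a tilt is needed. Rows out of reach are only "approached as far as the arm can", and that may tilt the tool outward. I'll check the free space above and behind the slicer before testing this.

Run:
```python
from h import *
for n in("side","top"):
    P=pts(np.load(n+"0.npz"));x,y,z=[P[...,i] for i in range(3)]
    for lo,hi in((.28,.4),(.4,.6),(.6,.9)):
        for ya in np.arange(-.7,.2,.1):
            m=(x>.45)&(x<1.1)&(y>ya)&(y<ya+.1)&(z>lo)&(z<hi)
            if m.sum()>5: print(n,(lo,hi),round(ya,1),m.sum(),"xmin",np.percentile(x[m],1).round(2))
print(sensors.state()["joint_positions"].round(3))
```

```text
side (0.28, 0.4) -0.7 914 xmin 0.97
side (0.28, 0.4) -0.6 1040 xmin 0.86
side (0.28, 0.4) -0.5 834 xmin 0.97
side (0.28, 0.4) -0.4 885 xmin 0.91
side (0.28, 0.4) -0.3 1173 xmin 0.91
side (0.28, 0.4) -0.2 856 xmin 0.92
side (0.28, 0.4) -0.0 322 xmin 0.62
side (0.28, 0.4) 0.1 199 xmin 0.62
side (0.4, 0.6) -0.7 389 xmin 0.97
side (0.4, 0.6) -0.6 370 xmin 0.97
side (0.4, 0.6) -0.5 251 xmin 0.97
side (0.4, 0.6) -0.4 306 xmin 0.97
side (0.4, 0.6) -0.3 303 xmin 0.97
side (0.4, 0.6) -0.2 1622 xmin 0.67
side (0.4, 0.6) -0.1 441 xmin 0.62
side (0.4, 0.6) -0.0 370 xmin 0.62
side (0.4, 0.6) 0.1 318 xmin 0.62
side (0.6, 0.9) -0.7 1602 xmin 0.67
side (0.6, 0.9) -0.6 2663 xmin 0.64
side (0.6, 0.9) -0.5 2435 xmin 0.64
side (0.6, 0.9) -0.4 2176 xmin 0.67
side (0.6, 0.9) -0.3 1931 xmin 0.67
side (0.6, 0.9) -0.2 3358 xmin 0.67
side (0.6, 0.9) -0.1 2813 xmin 0.62
side (0.6, 0.9) -0.0 1701 xmin 0.6
side (0.6, 0.9) 0.1 973 xmin 0.6
top (0.28, 0.4) -0.0 78 xmin 0.62
top (0.28, 0.4) 0.1 46 xmin 0.62
top (0.4, 0.6) -0.2 512 xmin 0.67
top (0.4, 0.6) -0.1 306 xmin 0.63
top (0.4, 0.6) -0.0 225 xmin 0.62
top (0.4, 0.6) 0.1 192 xmin 0.62
top (0.6, 0.9) -0.6 187 xmin 0.64
top (0.6, 0.9) -0.5 2959 xmin 0.64
top (0.6, 0.9) -0.4 3007 xmin 0.67
top (0.6, 0.9) -0.3 2852 xmin 0.67
top (0.6, 0.9) -0.2 4456 xmin 0.67
top (0.6, 0.9) -0.1 5612 xmin 0.63
top (0.6, 0.9) -0.0 3857 xmin 0.61
top (0.6, 0.9) 0.1 3138 xmin 0.61
[-0.342  0.041  0.169  1.699 -0.     1.683]
```

```bash
python3 -m creep '[[-1,-2,-2,0],[-3,-6,-6,0],[-5,-9,-10,0],[-6,-12,-15,0],[-6,-12,-20,0],[-6,-12,-25,0],[-6,-12,-30,0],[-6,-12,-35,0],[-6,-12,-40,0],[-6,-12,-40,0]]'; python3 -c "
from h import *;print(sensors.state()['joint_positions'].round(3))"
```

```text
clock: 3.18
ee_pos: [0.3586, -0.1758, 0.5377]
tcp_rot: [2.618, 1.637, 0.051]
ft_force: [0.8, -0.4, -0.8]
gripper_width: 0.998
grip_force: 0.0
[-0.456  0.059  0.828  2.277 -0.     1.568]
```

Raising it hits the wrist pitch limit (joint 4), and the tool starts to tilt outward. I'll go on and see whether the tilt is kept.

```bash
python3 -m creep '[[0,0,-5,0],[0,0,-10,0],[0,0,-15,0],[0,0,-20,0],[0,0,-20,0]]'; python3 -c "
from h import *;print(sensors.state()['joint_positions'].round(3))"; python3 -m creep '[[0,0,2,0],[0,0,6,0]]'; python3 -c "
from h import *;print(sensors.state()['joint_positions'].round(3))"
```

```text
clock: 3.8
ee_pos: [0.3482, -0.1706, 0.5629]
tcp_rot: [2.57, 1.607, 0.103]
ft_force: [0.8, -0.8, -1.0]
gripper_width: 0.999
grip_force: 0.0
[-0.456  0.027  0.861  2.277 -0.     1.568]
clock: 4.05
ee_pos: [0.3557, -0.1743, 0.5032]
tcp_rot: [2.568, 1.606, 0.105]
ft_force: [-0.0, -0.2, 0.5]
gripper_width: 1.0
grip_force: 0.0
[-0.456 -0.104  0.568  2.112  0.     1.568]
```

The tilt persists between calls (0.13 rad so far), so I'll accumulate more.

```bash
python3 -m creep '[[0,0,-6,0],[0,0,-30,0],[0,0,-60,0],[0,0,-60,0],[0,0,-60,0],[0,0,-60,0],[0,0,-60,0],[0,0,-60,0]]'; python3 -c "
from h import *;print(sensors.state()['joint_positions'].round(3))"
```

```text
clock: 5.05
ee_pos: [0.3236, -0.1585, 0.5872]
tcp_rot: [2.521, 1.577, 0.153]
ft_force: [0.3, 0.2, 0.9]
gripper_width: 1.004
grip_force: 0.0
[-0.456 -0.039  0.86   2.277  0.     1.568]
```

```bash
cat > j.py <<'E'
from h import *
s=sensors.state();j=s['joint_positions'];print(j.round(3),"pitch",(j[1]-j[2]+j[3]).round(3),s['clock'])
E
python3 -m creep '[[0,3,-6,0],[0,6,-12,0]]'|sed -n 2p; python3 j.py;  python3 -m creep '[[0,3,-6,0],[0,6,-12,0]]'|sed -n 2p;python3 j.py;  python3 -m creep '[[0,5,-5,0],[0,10,-10,0],[0,15,-15,0]]' |sed -n 2p;python3 j.py
```

```text
ee_pos: [0.3481, -0.1704, 0.6102]
[-0.455  0.028  0.988  2.277 -0.     1.569] pitch 1.317 5.3
ee_pos: [0.3635, -0.1778, 0.6309]
[-0.455  0.075  1.093  2.277 -0.     1.569] pitch 1.259 5.55
ee_pos: [0.3976, -0.1943, 0.6419]
[-0.454  0.172  1.233  2.277 -0.     1.569] pitch 1.216 5.925
```

```bash
python3 -m creep '[[0,0,-6,0],[0,0,-12,0]]'|sed -n 2p; python3 j.py;  python3 -m creep '[[0,0,-6,0],[0,0,-12,0]]'|sed -n 2p;python3 j.py;  python3 -m creep '[[0,-3,-6,0],[0,-6,-12,0]]' |sed -n 2p;python3 j.py
```

```text
ee_pos: [0.3671, -0.1794, 0.6712]
[-0.454  0.104  1.235  2.278 -0.     1.569] pitch 1.147 6.175
ee_pos: [0.3374, -0.1649, 0.6961]
[-0.454  0.041  1.235  2.277 -0.     1.569] pitch 1.084 6.425
ee_pos: [0.2983, -0.1459, 0.7241]
[-0.455 -0.038  1.235  2.277 -0.     1.569] pitch 1.004 6.675
```

```bash
python3 -m creep '[[0,-3,-6,0],[0,-6,-12,0]]'|sed -n 2p; python3 j.py;  python3 -m creep '[[0,-3,-6,0],[0,-6,-12,0]]'|sed -n 2p;python3 j.py; python3 d.py -190 57 200
```

```text
ee_pos: [0.2574, -0.1259, 0.7486]
[-0.455 -0.117  1.235  2.277 -0.     1.569] pitch 0.925 6.925
ee_pos: [0.2064, -0.1011, 0.7768]
[-0.242 -0.216  1.233  2.277 -0.172  1.731] pitch 0.827 7.175
tcp slicer mm [-484.3  -33.   724.8] target world [ 0.51  -0.149  0.252] tool shift cm [ 10.5  -14.83  58.07]
tool y in slicer [ 0.725 -0.005  0.688] turn to align y with slicer x -0.030796326794896522 F [-0.1  1.6  0.4] 0.9985079373696806 7.175
```

Tilt is 43° towards slicer +x, as wanted. Next: turn the fingers to close along slicer y and go to a standoff on the approach line.

```bash
python3 -m creep '[[0.5,-1,3,-0.05],[1.5,-3,9,-0.2],[2.2,-5,15,-0.38],[3,-7,20,-0.56],[4,-9,26,-0.74],[5,-11,32,-0.92],[6,-12.5,38,-1.1],[7,-14.5,44,-1.28],[8,-16.5,50,-1.46],[8.5,-18,55,-1.57],[9,-19,58,-1.57],[9,-19.4,59.3,-1.57],[9,-19.4,59.3,-1.57],[9,-19.4,59.3,-1.57],[9,-19.4,59.3,-1.57]]' 5; python3 j.py; python3 d.py -113 57 52
python3 - <<'E'
from h import *
out=[]
for n in("side","top"):
    c=read_camera(n)
    im=c["image"][110:260,210:370] if n=="side" else c["image"][75:235,200:350]
    out.append(cv2.resize(im,(400,int(400*im.shape[0]/im.shape[1])),interpolation=2))
h=max(o.shape[0] for o in out);cv2.imwrite("pics/c2.png",np.hstack([np.pad(o,((0,h-o.shape[0]),(0,0),(0,0))) for o in out]))
E
```

```text
clock: 9.05
ee_pos: [0.4823, -0.1484, 0.2138]
tcp_rot: [0.549, 2.33, -0.24]
ft_force: [0.3, -0.2, 0.3]
gripper_width: 0.586
grip_force: 0.0
[-0.182 -0.791 -0.723  0.901 -0.207  0.201] pitch 0.833 9.05
tcp slicer mm [-215.6   45.2  161.8] target world [ 0.58  -0.183  0.104] tool shift cm [ 0.15  1.51 15.  ]
tool y in slicer [ 0.016  1.    -0.015] turn to align y with slicer x 1.5482036732051037 F [ 0.4 -0.1  0.3] 0.5860611621124459 9.05
```

View pics/c2.png

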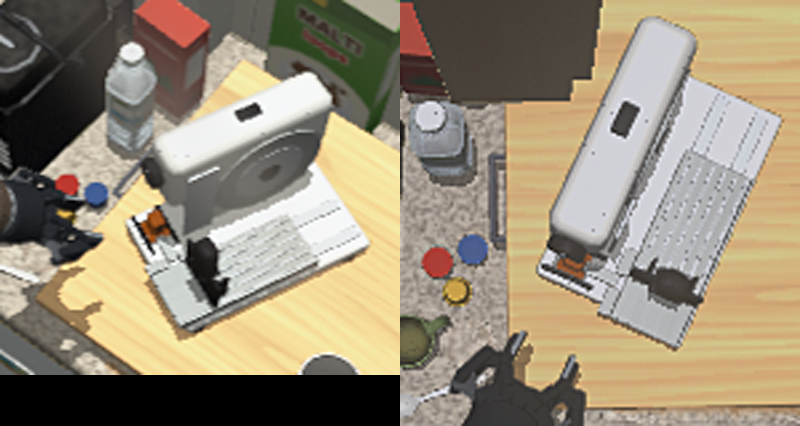

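The tilted gripper now stands in front of the lock, with its fingertips at (95,240) in the side crop and (520,340)/(570,365) in the top crop. The thumb is clear at (155,222) and (570,265). I'll advance along the tool.

```bash
python3 -m creep '[[0.1,1,2,0],[0.1,1.5,5,0],[0.1,1.5,8,0],[0.1,1.5,11,0],[0.1,1.5,13,0],[0.1,1.5,14,0],[0.1,1.5,15,0],[0.1,1.5,15,0],[0.1,1.5,15,0]]' 5; python3 j.py; python3 d.py -113 57 52
```

```text
clock: 10.28
ee_pos: [0.5794, -0.1828, 0.1022]
tcp_rot: [0.549, 2.332, -0.24]
ft_force: [0.7, 0.4, 0.5]
gripper_width: 0.586
grip_force: 0.0
[-0.221 -0.462 -0.766  0.526 -0.181  0.171] pitch 0.829 10.275
tcp slicer mm [-113.2   56.8   50.2] target world [ 0.58  -0.183  0.104] tool shift cm [-0.13  0.02 -0.11]
tool y in slicer [ 0.016  1.    -0.016] turn to align y with slicer x 1.5492036732051035 F [0.5 0.7 0.5] 0.586306742419639 10.275
```

No contact. Close on the thumb.

```bash
python3 -m creep '[[0,0,0,0],[0,0,0,0],[0,0,0,0],[0,0,0,0],[0,0,0,0]]' 1.5 30; python3 d.py -113 57 52;python3 m.py x|grep orange
```

```text
clock: 10.9
ee_pos: [0.5796, -0.1823, 0.1023]
tcp_rot: [0.549, 2.332, -0.239]
ft_force: [-3.9, 3.9, 4.1]
gripper_width: 0.271
grip_force: 30.7
tcp slicer mm [-113.2   57.3   50.3] target world [ 0.58  -0.183  0.104] tool shift cm [-0.13 -0.03 -0.11]
tool y in slicer [ 0.015  1.    -0.015] turn to align y with slicer x 1.5502036732051034 F [-5.2  1.8  4.1] 0.271281405683694 10.9
side orange 42 med [-112.   58.   63.] lo [-126.   42.   37.] hi [-97.  74.  70.]
side orange top 28 med [-115.   57.   66.] lo [-125.   48.   61.] hi [-107.   68.   70.]
top orange 30 med [-119.   54.   66.] lo [-126.   44.   36.] hi [-102.   67.   72.]
top orange top 18 med [-118.   53.   69.] lo [-121.   47.   63.] hi [-105.   66.   73.]
```

It is gripped at 23 mm, the thumb's width. Drag it along +y to the end of the track.

```bash
python3 -m creep '[[0,0.4,0,0],[0,0.9,0,0],[0,1.4,0,0],[0,1.9,0,0],[0,2.3,0,0],[0,2.3,0,0]]';python3 -m creep '[[0,0.2,0,0],[0,0.4,0,0],[0,0.6,0,0],[0,0.6,0,0]]';  python3 d.py -113 57 52
```

```text
clock: 11.75
ee_pos: [0.5896, -0.1619, 0.1022]
tcp_rot: [0.549, 2.332, -0.24]
ft_force: [-15.7, 6.5, 10.5]
gripper_width: 0.271
grip_force: 32.2
clock: 12.25
ee_pos: [0.5921, -0.1569, 0.1022]
tcp_rot: [0.55, 2.332, -0.241]
ft_force: [-19.1, 5.6, 11.6]
gripper_width: 0.272
grip_force: 32.6
tcp slicer mm [-113.1   85.6   50.2] target world [ 0.58  -0.183  0.104] tool shift cm [-0.14 -2.86 -0.06]
tool y in slicer [ 0.016  1.    -0.016] turn to align y with slicer x 1.5482036732051037 F [-19.6  -3.4  11.6] 0.27154527329620165 12.25
```

```bash
python3 -m creep '[[0.05,0.2,-0.05,0],[0.05,0.4,-0.05,0],[0.05,0.4,-0.05,0]]';  python3 d.py -113 57 52; python3 m.py x|grep orange
```

```text
clock: 12.62
ee_pos: [0.5923, -0.1564, 0.1021]
tcp_rot: [0.556, 2.33, -0.25]
ft_force: [-17.7, -13.8, 9.3]
gripper_width: 0.272
grip_force: 32.3
tcp slicer mm [-113.1   86.1   50.1] target world [ 0.58  -0.183  0.104] tool shift cm [-0.15 -2.92 -0.04]
tool y in slicer [ 0.024  1.    -0.021] turn to align y with slicer x 1.5382036732051034 F [ -9.8 -20.2   9.3] 0.27151907907748146 12.625
side orange 33 med [-113.   83.   65.] lo [-123.   71.   36.] hi [-99.  96.  72.]
side orange top 27 med [-116.   85.   66.] lo [-123.   75.   61.] hi [-108.   96.   72.]
top orange 24 med [-120.   89.   68.] lo [-126.   77.   36.] hi [-109.   98.   71.]
top orange top 16 med [-119.   88.   68.] lo [-122.   77.   64.] hi [-114.   96.   72.]
```

The lock is at its end stop: 29 mm travelled, the y force jumped to 20 N, and the cameras agree (thumb y about 85). Relax, open slightly and back off.

```bash
python3 -m creep '[[0,-0.3,0,0],[0,-0.3,0,0]]' | sed -n 4p; python3 -m creep '[[0,0,0,0],[0,0,0,0],[0,0,0,0]]' 3.6;python3 -m creep '[[0,0,-1,0],[0,0,-3,0],[0,0,-6,0],[0,0,-10,0],[0,0,-15,0],[0,0,-20,0],[0,0,-20,0]]';  python3 m.py x|egrep 'orange|grip'; python3 d.py -200 -48 180; python3 j.py
```

```text
ft_force: [-9.4, -3.4, 7.1]
clock: 13.35
ee_pos: [0.5923, -0.1556, 0.101]
tcp_rot: [0.549, 2.333, -0.24]
ft_force: [0.6, -0.2, -0.9]
gripper_width: 0.427
grip_force: 0.0
clock: 14.22
ee_pos: [0.4702, -0.0906, 0.2515]
tcp_rot: [0.548, 2.326, -0.237]
ft_force: [1.0, 0.3, 0.5]
gripper_width: 0.421
grip_force: 0.0
side orange 56 med [-119.   79.   62.] lo [-128.   70.   36.] hi [-101.   95.   69.]
side orange top 32 med [-117.   82.   65.] lo [-125.   73.   60.] hi [-108.   92.   70.]
side grip top 58 med [-102.  -50.  152.] lo [-113.  -64.  147.] hi [-90. -35. 158.]
side grip 116 med [-106.  -56.  145.] lo [-115.  -65.  112.] hi [-91. -36. 157.]
top orange 32 med [-121.   91.   42.] lo [-126.   71.   35.] hi [-106.  100.   71.]
top orange top 15 med [-118.   90.   68.] lo [-121.   79.   63.] hi [-109.   97.   72.]
top grip top 97 med [-99. -48. 154.] lo [-110.  -62.  147.] hi [-87. -33. 159.]
top grip 51 med [-101.  -45.  150.] lo [-111.  -63.  115.] hi [-88. -31. 156.]
tcp slicer mm [-251.2   91.5  195. ] target world [ 0.455 -0.239  0.232] tool shift cm [ -2.69 -13.84   4.91]
tool y in slicer [ 0.015  1.    -0.015] turn to align y with slicer x 1.5502036732051034 F [ 1.  -0.5 -0.7] 0.42121090193827493 14.325
[ 1.000e-03 -8.080e-01 -6.570e-01  1.023e+00 -3.270e-01  3.430e-01] pitch 0.872 14.325
```

The lock stays open (thumb y about 86). Next is the grip, centred at (-100,-49) with its top at z 154. The TCP target is (-87,-49,116), from a standoff 100 mm back along the tool.

```bash
python3 d.py -155 -49 189|head -1;python3 d.py -87 -49 116|head -1
```

```text
tcp slicer mm [-251.2   91.5  195. ] target world [ 0.495 -0.26   0.241] tool shift cm [ -6.57 -13.89   7.36]
tcp slicer mm [-251.2   91.5  195. ] target world [ 0.557 -0.289  0.168] tool shift cm [ -6.47 -13.68  17.33]
```

```bash
python3 -m creep '[[-1,-3,0,0],[-2,-7,0,0],[-4,-11,0,0],[-6,-13.5,0,0],[-6.5,-13.8,2,0],[-6.5,-13.8,5,0],[-6.5,-13.8,7,0],[-6.5,-13.8,7,0]]' 6; python3 d.py -87 -49 116
python3 - <<'E'
from h import *
out=[]
for n in("side","top"):
    c=read_camera(n)
    im=c["image"][110:260,210:370] if n=="side" else c["image"][75:235,200:350]
    out.append(cv2.resize(im,(400,int(400*im.shape[0]/im.shape[1])),interpolation=2))
h=max(o.shape[0] for o in out);cv2.imwrite("pics/c3.png",np.hstack([np.pad(o,((0,h-o.shape[0]),(0,0),(0,0))) for o in out]))
E
```

```text
clock: 15.32
ee_pos: [0.4927, -0.258, 0.2384]
tcp_rot: [0.552, 2.338, -0.239]
ft_force: [-0.4, 0.1, -0.3]
gripper_width: 0.7
grip_force: 0.0
tcp slicer mm [-158.2  -48.8  186.4] target world [ 0.557 -0.289  0.168] tool shift cm [-0.39  0.21 10.  ]
tool y in slicer [ 0.017  1.    -0.016] turn to align y with slicer x 1.5482036732051037 F [-0.4 -0.  -0.3] 0.699653199677731 15.325
```

View pics/c3.png

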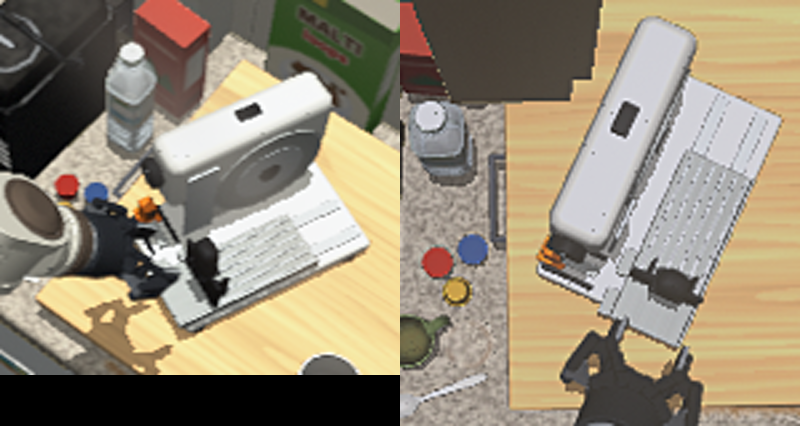

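The orange thumb is now at the far left of its track, at (550,257) in the top crop. The fingers, at (620,325) and (685,350), are lined up either side of the grip at (670,285). Advance and close.

```bash
python3 -m creep '[[-0.2,0.1,3,0],[-0.3,0.1,6,0],[-0.3,0.1,8,0],[-0.3,0.1,9.5,0],[-0.3,0.1,10,0],[-0.3,0.1,10,0]]' 6|sed -n 4p; python3 -m creep '[[0,0,0,0],[0,0,0,0],[0,0,0,0],[0,0,0,0],[0,0,0,0],[0,0,0,0]]' 2 40;python3 d.py -187 -49 116
```

```text
ft_force: [-0.8, -0.1, -0.4]
clock: 16.92
ee_pos: [0.5573, -0.2887, 0.1732]
tcp_rot: [0.547, 2.331, -0.237]
ft_force: [0.5, 5.8, 2.7]
gripper_width: 0.395
grip_force: 41.6
tcp slicer mm [-86.7 -48.1 121.2] target world [ 0.467 -0.246  0.168] tool shift cm [ 7.63 -0.22 -6.53]
tool y in slicer [ 0.013  1.    -0.013] turn to align y with slicer x 1.5532036732051036 F [-2.   5.4  2.7] 0.3945079625438275 16.925
```

```bash
python3 -m creep '[[0.3,0,-0.3,0],[0.8,-0.01,-0.8,0],[1.5,-0.02,-1.4,0],[2.2,-0.03,-2.1,0],[2.9,-0.05,-2.8,0],[3.6,-0.06,-3.4,0],[4.3,-0.07,-4.1,0],[5,-0.09,-4.8,0],[5.7,-0.1,-5.4,0],[6.3,-0.11,-6,0],[6.8,-0.12,-6.5,0],[7,-0.13,-6.7,0],[7,-0.13,-6.7,0]]';python3 d.py -187 -48 121.2
```

```text
clock: 18.55
ee_pos: [0.4698, -0.2464, 0.1732]
tcp_rot: [0.548, 2.332, -0.238]
ft_force: [-0.5, 5.6, 1.9]
gripper_width: 0.399
grip_force: 42.8
tcp slicer mm [-183.9  -48.4  121.2] target world [ 0.467 -0.245  0.173] tool shift cm [ 0.22  0.03 -0.21]
tool y in slicer [ 0.014  1.    -0.014] turn to align y with slicer x 1.5512036732051033 F [-2.9  4.8  1.9] 0.39857437824760733 18.55
```

Moved 97 mm. Feel for the stop.

```bash
python3 -m creep '[[0.1,0,-0.1,0],[0.2,0,-0.2,0],[0.3,0,-0.3,0],[0.4,0,-0.4,0],[0.5,0,-0.5,0],[0.5,0,-0.5,0],[0.5,0,-0.5,0]]';python3 d.py -187 -48 121.2
```

```text
clock: 19.42
ee_pos: [0.4653, -0.2441, 0.1733]
tcp_rot: [0.547, 2.328, -0.238]
ft_force: [41.3, -15.1, -15.7]
gripper_width: 0.39
grip_force: 45.8
tcp slicer mm [-188.9  -48.3  121.3] target world [ 0.467 -0.245  0.173] tool shift cm [-0.13  0.03  0.14]
tool y in slicer [ 0.014  1.    -0.014] turn to align y with slicer x 1.5512036732051033 F [ 43.8   4.5 -15.7] 0.3904459850125288 19.425
```

That's the stop, at 44 N. Ease off a little, release and back away.

```bash
python3 -m creep '[[-0.08,0,0.08,0],[-0.14,0,0.14,0]]'|sed -n 4p; python3 -m creep '[[0,0,0,0],[0,0,0,0],[0,0,0,0],[0,0,0,0]]' 6|sed -n 4,5p; python3 -m creep '[[0,0,-1,0],[0,0,-3,0],[0,0,-6,0],[0,0,-10,0],[0,0,-14,0],[0,0,-14,0],[0,0,-14,0]]'; python3 m.py x|egrep 'orange|grip'
python3 - <<'E'
from h import *
out=[]
for n in("side","top"):
    c=read_camera(n)
    im=c["image"][110:270,210:390] if n=="side" else c["image"][75:255,120:420]
    out.append(cv2.resize(im,(400,int(400*im.shape[0]/im.shape[1])),interpolation=2))
h=max(o.shape[0] for o in out);cv2.imwrite("pics/c4.png",np.hstack([np.pad(o,((0,h-o.shape[0]),(0,0),(0,0))) for o in out]))
E
```

```text
ft_force: [-1.0, 6.8, 3.7]
ft_force: [0.4, 0.9, -0.0]
gripper_width: 0.703
clock: 21.05
ee_pos: [0.4078, -0.2148, 0.2843]
tcp_rot: [0.558, 2.368, -0.231]
ft_force: [-0.0, 0.1, -0.4]
gripper_width: 0.7
grip_force: 0.0
side orange 59 med [-120.   79.   61.] lo [-127.   70.   36.] hi [-102.   94.   68.]
side orange top 35 med [-117.   82.   63.] lo [-126.   71.   59.] hi [-107.   95.   68.]
side grip top 62 med [-201.  -51.  152.] lo [-212.  -63.  146.] hi [-189.  -38.  158.]
side grip 113 med [-204.  -57.  146.] lo [-213.  -66.  112.] hi [-190.  -40.  157.]
top orange 33 med [-120.   91.   41.] lo [-126.   71.   35.] hi [-106.  100.   71.]
top orange top 16 med [-118.   89.   69.] lo [-122.   77.   64.] hi [-109.   97.   71.]
top grip top 97 med [-198.  -47.  153.] lo [-208.  -62.  147.] hi [-185.  -32.  158.]
top grip 79 med [-198.  -49.  153.] lo [-209.  -63.  139.] hi [-187.  -32.  157.]
```

View pics/c4.png

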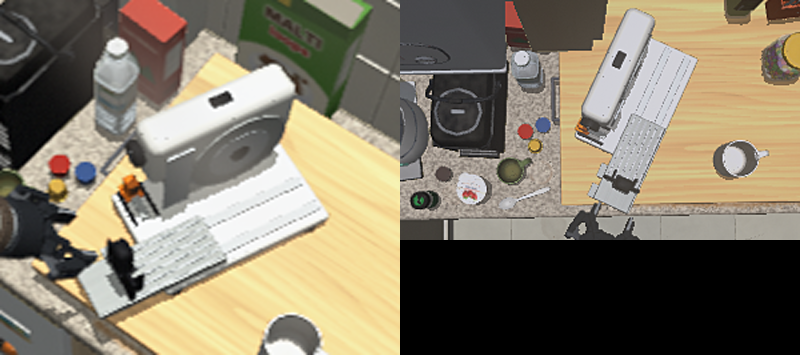

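The picture shows the lock at the outer end of its track at (128,185) and the carriage at the front with its grip at (120,260), about 99.5 mm from where it started. The mug, tub and shaker stand where they were, and the gripper is clear with no force on it. Handing in.

```bash
python3 -c "
from workcell import job_done;print(job_done())"
```

```text
the job is handed in; nothing more can be done
None
```

I slid the lock fully open to its end stop, drew the carriage about 100 mm forward to its front stop, let go, and handed the job in at about 21 s; the mug, salt shaker and tub were not touched.

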